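Push a bottle nest plate into its dock until the gravity catch drops behind it

TASK

Pick up the black bottle nest plate by its grip block and lay it flat and straight on the open near end of the grey dock, in front of the catch. Keeping it flat, push it in so that its own front edge lifts the gravity catch, on against the spring plunger until the catch has dropped behind its rear edge, and let go, so that the spring holds the plate back against the catch. Do not touch the catch with the robot, be gentle (never push the plate against the catch or the stop with more than 25 N) and leave everything else on the bench where it stands.

Things in the scene. Friction and masses are not known exactly. Their poses are not given: they have to be found in the camera images.
- plate_grip (a point): Centre of the aluminium grip block on the loose black nest plate, 40 mm above its underside, over its centre of mass. Plate 100 (x) x 120 (y) x 12 mm thick, 0.3 to 0.5 kg, same both ways round, two low oval bottle rims (3.5 mm high) before and behind the block. Block 16 mm thick (x), 44 wide (y), top 54 mm above the underside. x = direction of travel, z up. Starts on the table, to the left.
- dock: Flat grey dock fixed to the bench, 290 (x) x 200 (y) mm, bed 10 mm above the table. Origin: centre of its underside. x = the way plates are pushed in, away from the robot; y left. At its far end a blue stop unit carries a spring plunger and, on the left, the catch. The unit is clamped anywhere within 12 mm either way along x of its middle setting; where is not measured and must be felt.
- landing (a point): Point on the dock's bed, on its middle line, 100 mm before the dock's centre. A plate laid with its centre over this point lies on the open near end, clear of the catch; the catch's nose then begins 4 to 28 mm ahead of the plate's front edge. Axes as the dock's. Friction of plate on bed is about 0.6.
- guide_mouth (a point): Point on the bed midway between the splayed mouths of the two steel guides, 110 mm beyond point landing. The guides are 14 mm high and leave 123 mm between them, 1.5 mm each side of the plate; the mouths are about 6 mm wider on each side.
- home_mid (a point): Point on the bed under the centre of a caught plate, if the stop unit is at its middle setting (true place up to 12 mm nearer or farther along x). The brass plunger, in the middle of the stop, meets the plate's front edge 5 mm before the catch can drop behind the rear edge; it pushes back 3 N at first and 1 N more per mm. The solid stop block is 3.5 mm beyond the drop point.
- catch (a joint): Hinge (rad) of the gravity catch: steel lever, 0.22 kg, outside the left guide, axle at its far end, red knob (21 mm, top 52 mm above the table, 81 mm left of the middle line). 0 = down, nose 3 mm above the bed; about 0.13 riding on a plate. The nose reaches 18 mm over the plate's left edge; its near underside slopes 38 degrees, so a front edge pushed against it lifts it; its far face is upright.
- bottle_26: a gold oval bottle with a white top, 26 x 52 x 97 mm, standing; origin at the centre of its underside. A bystander.
- bottle_39: a gold oval bottle with a white top, 26 x 52 x 97 mm, standing; origin at the centre of its underside. A bystander.
- beaker: Small white dosing cup, 58 mm across, 61 mm high, standing; origin at the centre of its underside. A bystander.
- screwdriver: Screwdriver with a red handle, 194 mm long (y), lying; origin under its middle. A bystander.
- tape_roll: Roll of packing tape lying flat, 103 mm across, 48 mm high; origin at the centre of its underside. A bystander.

How it is judged:
On the way, in this order (a step that is already met when the one before it is completed fails the run):
1. the plate lies flat and straight on the landing, in front of the catch, which is down (contact force between nest_plate and dock above 1 N and x of plate_grip in the frame of dock below -0.065 m and z of plate_grip in the frame of dock below 0.054 m and angle between plate_grip's own z axis and vertical below 0.06 rad and angle between the x axis of plate_grip and the x axis of dock, either way round below 0.15 rad and value of joint catch below 0.03 rad), for 0.2 s.
2. the plate, flat on the bed, has lifted the catch with its own edge and carries it (value of joint catch above 0.08 rad and contact force between nest_plate and catch above 0.2 N and z of plate_grip in the frame of dock below 0.056 m and angle between plate_grip's own z axis and vertical below 0.06 rad and angle between the x axis of plate_grip and the x axis of dock, either way round below 0.15 rad), for 0.2 s.
At the end, for the whole second after the job is handed in: The plate lies flat (within 0.05 rad) between the guides (centred within 6 mm), past the catch; the catch has dropped behind it (below 0.045 rad) and holds it against the spring (more than 1 N between plate and catch); plate released and at rest (value of joint catch below 0.045 rad and contact force between nest_plate and catch above 1 N and x of plate_grip in the frame of dock above 0.025 m and z of plate_grip in the frame of dock below 0.054 m and y of plate_grip in the frame of dock between -0.006 and 0.006 m and angle between plate_grip's own z axis and vertical below 0.05 rad and linear speed of nest_plate below 0.01 m/s); the robot touches nothing.
It fails at once if the plate is pressed against the stop unit (plunger, stop block or catch) with more than 25 N (contact force between nest_plate and stop_unit above 25 N).
It fails at once if the robot touches the catch (contact force between any of the fingers, the arm and catch above 0.5 N).
It fails at once if a bystander is shifted by more than 30 mm (distance of any of bottle_26, bottle_39, beaker, screwdriver, tape_roll from where it was at the start of the episode above 0.03 m).
It fails at once if a bottle or the dosing cup is tipped over (angle between any of bottle_26, bottle_39, beaker's own z axis and vertical above 0.5 rad).
It also fails if it takes over 72 s, if anything falls off the work surface, if the arm or the gripper's body presses on something with over 40 N, if the wrist force passes 120 N, or if a joint passes its speed limit or range.

ROBOT

A 7-joint arm with a two-finger parallel gripper is mounted at the origin on a cart in front of the work surface, level with it; the furniture and walls round the work are solid. World frame = base frame: x ahead of the robot, y to its left, z up, the work surface at z = 0. Lengths are in m, angles in rad, forces in N, time in s.
With the tool pointing down it reaches from about 0.425 to 0.975 m from the base axis. Payload 16.7 kg.
Tool frame: the origin (TCP) lies at the very end of the fingers, on their centre line; the grasp point (between the pads) lies 19 mm behind it; z points along the fingers, y is the direction in which the jaws open and shut (so a half turn about z gives the same grasp; the last joint's range is limited). The gripper opens to 85 mm and grips with 20 to 120 N. Pads are 22 mm wide; open, the fingers measure 114 mm over their backs; the gripper's body (76 mm by 85 mm) begins 54 mm behind the grasp point. The pads swing forward as they close: fully open they stand 13 mm farther back than shut.
Start: joints at [1.143, 0.426, 0.074, 1.606, -0.034, 1.111, -0.067], TCP at [0.185, -0.649, 0.231] pointing down, gripper open.
Joint ranges: [-2.85, 2.85], [-0.5, 2.14], [-1.23, 1.37], [0.21, 2.46], [-1.02, 4.16], [0.16, 2.05], [-2.73, 2.73]. Speed limits (rad/s): [1.89, 1.89, 2.39, 2.39, 3.01, 3.01, 3.01].

INTERFACE

Orientations are given as a 3x3 rotation matrix whose columns are the frame's x, y, z axes.
In Python, from bench import get_obs, viewer, workorder, nets gives the robot as it stands.
- The arm moves only by the shell command python3 -m crank 'ROWS' [FORCE]. ROWS is JSON, a list of rows, each a list of 7 numbers: the turn, a rotation vector about the tool's x, y, z scaled (see below), then the shift along the tool's x, y, z scaled (see below), then the opening, from -1 (shut) to 1 (fully open). In form: [[rx, ry, rz, dx, dy, dz, jaw], ...]. A call has 1 to 8 rows; each row is the pose to reach, as a shift and turn from the pose commanded when the call began, along the tool's axes at that moment; what a row does not reach only later rows make up. The controller multiplies each number of a shift by 0.3 m and each number of a turn by 90 degrees. A row lasts 1/8 s, in which the tool goes at most 62.5 mm and 10.7 degrees, less where a joint would pass 70% of its speed; a pose out of reach is approached as far as the arm can. A call with a number of a shift or a turn outside -1 to 1 is refused whole. A call with a gripper value outside its range is refused whole. The fingers move at their own pace and stop on an object; FORCE is the grip in N (left out, the last holds). Time passes only in rows, so rows that repeat a pose let the fingers close. It gives the time, the measured TCP pose, the force and the opening at its end, in the units of the state.
- get_obs(): the state, without advancing time (a new reading comes with each control period).
- viewer.snapshot(name): name is "scene" or "top"; returns a dict with "img" (384x512x3 uint8, red, green, blue), "fx", "fy", "cx", "cy" (pixels), "R" (3x3) and "t" (3): a world point X has camera coordinates R X + t. Camera axes: x right, y down, z forward; pixel columns grow to the right and rows downward; lengths in m; the calibration is good to about 2 mm. A picture is of the moment at which its call begins. There is no depth.
- workorder.sign_off(): hands the job in, once; it reports no verdict.
Trained networks look in a picture, given as the dict that the camera call returned (one of the last four; its "shot" number tells which), for a name from the list of things; names that differ only in an ending like _2 or _b are one class to them, and where a whole thing is asked for, a point or a joint stands for the part that bears it (a point fixed in the world has none). Each returns a list of dicts, best first, with "confidence" (0 to 1); they miss things now and then, are a little off and sometimes report something else, mostly with a low value. They report only what shows in the picture. A call takes as long as a camera call.
- nets.look_for(name, picture): "at" ([x, y, z] in m, in world coordinates, good to about 4 mm: the middle of the surface that is visible of it).
- nets.silhouettes(name, picture): "mask" (384x512 bool, what is visible of it).
The state is a dict: "time": time; "qpos": joint angles; "joint_velocities": joint speeds; "effort": joint torques, N m; "ee_pos": TCP position; "ee_rot": TCP orientation; "wrist_force": force on the tool from outside, world axes, zero at the start; "torque": the same for the moment, N m; "opening": finger opening in m.
Only numpy, scipy, OpenCV 4.12 (cv2) and the standard library are available. Lean on these libraries where they do the work, as an engineer would, in place of code of your own. Each camera call takes 0.05 s, during which the arm holds its last target. There are 200 camera calls.

## Working session

There is one attempt and no reset: what is moved stays moved. The work goes in short steps, Python scripts to look and compute and a shell command to move; the robot and the scene stay as the last step left them, time stands still between calls to the robot, and variables do not carry over. Pictures are saved under pics/ and viewed, about 8 in all and at most 12, crops included, and the job is handed in when it is done.

```bash
mkdir -p pics; ls; python3 - <<'E'
from bench import get_obs, viewer, nets
import cv2,numpy as np
o=get_obs();print(o['time'],o['ee_pos'],np.round(o['ee_rot'],3).tolist(),o['opening'])
ims=[]
for c in ("scene","top"):
    s=viewer.snapshot(c);cv2.imwrite(f"pics/{c}1.png",s['img'][:,:,::-1]);ims.append(s['img'])
    print(c,s['fx'],s['cx'],np.round(s['R'],3).tolist(),np.round(s['t'],3).tolist())
    for n in ("plate_grip","dock","catch","bottle_26","beaker","screwdriver","tape_roll"):
        print(n,[(np.round(d['at'],3).tolist(),round(d['confidence'],2)) for d in nets.look_for(n,s)][:3])
print(get_obs()['time'])
E
```

```text
pics
0.0 [ 0.18495705 -0.64871986  0.23057886] [[0.962, 0.274, -0.0], [0.274, -0.962, 0.001], [-0.0, -0.001, -1.0]] 0.08570939081721912
scene 397.83511662799094 249.50045867151334 [[-0.56, -0.829, -0.009], [-0.474, 0.329, -0.817], [0.68, -0.453, -0.577]] [0.328, 0.276, 1.003]
plate_grip [([0.469, 0.245, 0.013], 0.88)]
dock [([0.681, 0.129, 0.04], 0.4), ([0.435, -0.349, 0.021], 0.3)]
catch [([0.468, 0.244, 0.013], 0.73), ([0.532, -0.061, 0.034], 0.71), ([0.525, -0.135, 0.012], 0.25)]
bottle_26 [([0.544, 0.449, 0.077], 0.8), ([0.554, 0.485, 0.082], 0.73)]
beaker [([0.684, 0.128, 0.044], 0.88), ([0.537, -0.061, 0.035], 0.42)]
screwdriver [([0.438, -0.35, 0.021], 0.73)]
tape_roll [([0.568, -0.42, 0.031], 0.83)]
top 480.5806356003517 259.8425934901944 [[0.025, -1.0, -0.005], [-0.98, -0.024, -0.199], [0.199, 0.01, -0.98]] [0.018, 0.546, 1.419]
plate_grip [([0.478, 0.233, 0.011], 0.63)]
dock [([0.539, -0.146, 0.01], 0.69)]
catch [([0.537, -0.068, 0.03], 0.64), ([0.543, -0.145, 0.011], 0.42)]
bottle_26 [([0.552, 0.438, 0.08], 0.56), ([0.559, 0.482, 0.084], 0.5)]
beaker [([0.703, 0.13, 0.024], 0.79)]
screwdriver [([0.431, -0.351, 0.025], 0.69), ([0.543, -0.146, 0.006], 0.41)]
tape_roll [([0.578, -0.434, 0.047], 0.71)]
0.8
```

View pics/top1.png

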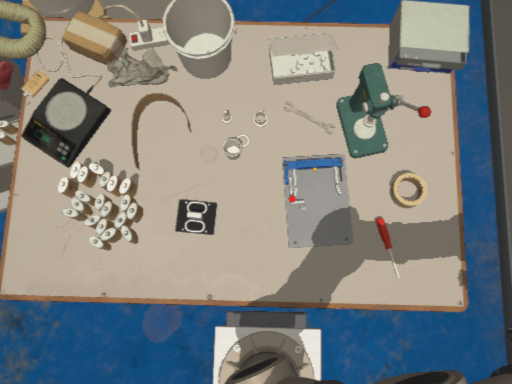

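View pics/scene1.png

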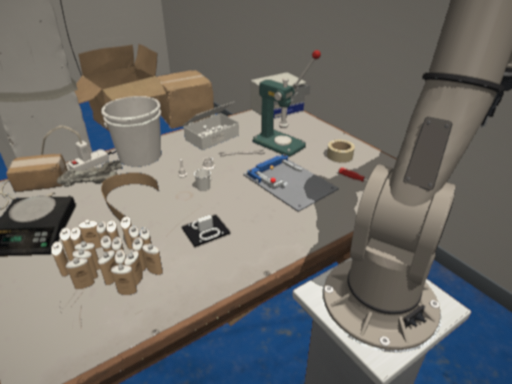

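The top picture shows the plate around (196,217), with the grip block in its middle. The dock spans columns 284-352 and rows 155-247, with its blue stop at the far end and the red catch knob at (292,199). Next I'll measure the outlines.

```bash
cat > h.py <<'E'
import numpy as np,cv2
from bench import get_obs,viewer,nets
def onplane(s,uv,z):
    uv=np.atleast_2d(np.asarray(uv,float));R=np.array(s['R']);t=np.array(s['t']);C=-R.T@t
    d=np.c_[(uv[:,0]-s['cx'])/s['fx'],(uv[:,1]-s['cy'])/s['fy'],np.ones(len(uv))]@R
    return C+d*((z-C[2])/d[:,2])[:,None]
def proj(s,X):
    c=np.atleast_2d(X)@np.array(s['R']).T+np.array(s['t']);return np.c_[s['fx']*c[:,0]/c[:,2]+s['cx'],s['fy']*c[:,1]/c[:,2]+s['cy']]
def rect(s,m,z):
    k,_=cv2.findContours(m.astype(np.uint8),cv2.RETR_EXTERNAL,cv2.CHAIN_APPROX_NONE);k=max(k,key=cv2.contourArea)
    p=onplane(s,k[:,0,:],z)[:,:2].astype(np.float32)
    r=cv2.minAreaRect(p*1000);return [np.round(x,1) for x in r]
E
python3 - <<'E'
from h import *
s=viewer.snapshot("top")
for n,z in(("plate_grip",.012),("dock",.01)):
    for d in nets.silhouettes(n,s)[:2]: print(n,d['confidence'],d['mask'].sum(),rect(s,d['mask'],z))
im=s['img'];g=im.max(2)
roi=np.zeros(g.shape,bool);roi[190:245,165:228]=1
m=((g<70)&roi);print('dark',m.sum(),rect(s,m,.012))
a=cv2.resize(im[140:260,165:365],None,fx=4,fy=4,interpolation=cv2.INTER_CUBIC);cv2.imwrite("pics/crop1.png",a[:,:,::-1])
s=viewer.snapshot("scene")
for n,z in(("plate_grip",.012),("dock",.01)):
    for d in nets.silhouettes(n,s)[:2]: print(n,d['confidence'],d['mask'].sum(),rect(s,d['mask'],z))
E
```

```text
plate_grip 0.96 1163 [array([478.1, 230.6]), array([117.8, 100.3]), np.float64(86.0)]
dock 0.71 5735 [array([ 543. , -145.2]), array([291.9, 202.7]), np.float64(5.0)]
dark 683 [array([476.1, 192.2]), array([36.6, 96.4]), np.float64(85.5)]
plate_grip 0.61 997 [array([479.1, 234.3]), array([124.7, 120.1]), np.float64(84.6)]
plate_grip 0.34 2784 [array([ 548.2, -146.2]), array([311.2, 223.6]), np.float64(5.1)]
dock 0.76 2725 [array([ 552.6, -150.9]), array([316.2, 221.2]), np.float64(4.7)]
```

View pics/crop1.png

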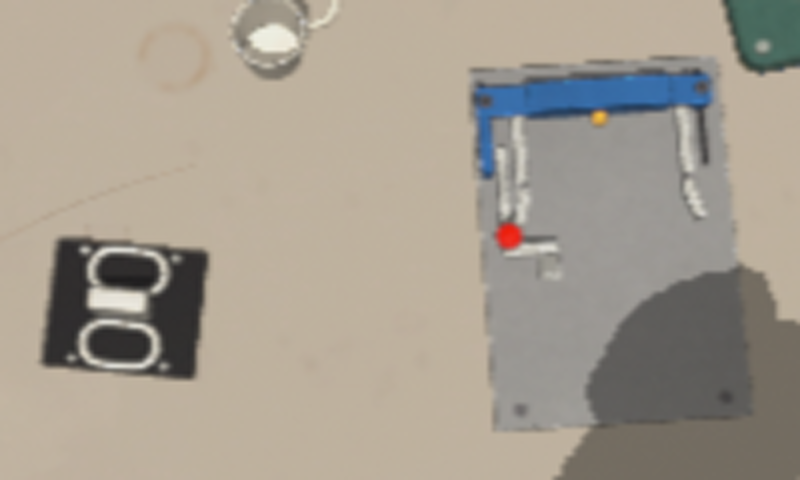

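The crop shows the plate turned slightly clockwise and the dock about 5° anticlockwise. The block is at about (194.5,215), the red knob at about (292,199), and the catch nose spans columns 291-304 near row 201. Dock centre comes out at about (0.543,-0.145) with yaw +5°, and plate yaw at about -4°. Moving off in an arc.

```bash
cat >> h.py <<'E'
from scipy.spatial.transform import Rotation as Ro
def rowto(pos,yaw=None,ref=None):
    """row numbers from present pose to TCP pos, tool down with tool y along world yaw (deg)"""
    o=get_obs();R=np.array(o['ee_rot']);d=R.T@(np.array(pos)-o['ee_pos'])/.3
    r=np.zeros(3)
    if yaw is not None:
        a=np.radians(yaw);y=np.array([np.cos(a),np.sin(a),0]);z=np.array([0,0,-1.]);T=np.c_[np.cross(y,z),y,z]
        r=Ro.from_matrix(R.T@T).as_rotvec()/(np.pi/2)
    print('t',round(o['time'],2),'row',np.round(r,3).tolist(),np.round(d,3).tolist(),'now',np.round(o['ee_pos'],4),'F',np.round(o['wrist_force'],1),'op',round(o['opening'],4),'yaw',round(np.degrees(np.arctan2(R[1,1],R[0,1])),2))
E
python3 -m crank '[[0,0,-0.44,0.94,-0.7,-0.07,1],[0,0,-0.44,0.94,-0.7,-0.07,1],[0,0,-0.44,0.94,-0.7,-0.07,1],[0,0,-0.44,0.94,-0.7,-0.07,1],[0,0,-0.44,0.94,-0.7,-0.07,1],[0,0,-0.44,0.94,-0.7,-0.07,1],[0,0,-0.44,0.94,-0.7,-0.07,1]]' 40
python3 - <<'E'
from h import *
s=viewer.snapshot("top");print(onplane(s,[194.5,215],.054))
rowto((.55,-.1,.25),-20);rowto((.478,.231,.25),-4);print(get_obs()['qpos'])
E
```

```text
time: 1.98
ee_pos: [0.4009, -0.3672, 0.2528]
ee_rot: [[0.562, 0.827, 0.001], [0.827, -0.562, 0.0], [0.001, 0.001, -1.0]]
wrist_force: [-0.6, -0.7, -1.0]
opening: 0.0855
[[0.47695102 0.22926411 0.054     ]]
t 2.02 row [0.0, 0.0, -0.159] [1.023, -0.092, 0.009] now [ 0.3995 -0.369   0.2526] F [-0.2 -1.4  0.3] op 0.0856 yaw -34.35
t 2.02 row [0.0, 0.0, -0.337] [1.799, -0.912, 0.008] now [ 0.3995 -0.369   0.2526] F [-0.2 -1.4  0.3] op 0.0856 yaw -34.35
[ 0.81501952  0.20302126 -0.21555643  1.86535219  0.04896756  1.07773351
 -0.01890194]
```

```bash
python3 -m crank '[[0,0,-0.16,0.98,-0.09,0,1],[0,0,-0.16,0.98,-0.09,0,1],[0,0,-0.16,0.98,-0.09,0,1],[0,0,-0.16,0.98,-0.09,0,1],[0,0,-0.16,0.98,-0.09,0,1],[0,0,-0.16,0.98,-0.09,0,1]]'
python3 - <<'E'
from h import *
rowto((.478,.231,.12),-4)
E
```

```text
time: 2.78
ee_pos: [0.5441, -0.1099, 0.2522]
ee_rot: [[0.34, 0.94, 0.0], [0.94, -0.34, 0.001], [0.001, -0.0, -1.0]]
wrist_force: [-0.7, -0.3, -0.4]
opening: 0.0851
t 2.77 row [0.0, -0.001, -0.176] [0.993, -0.594, 0.442] now [ 0.5441 -0.1099  0.2522] F [-0.7 -0.3 -0.4] op 0.0851 yaw -19.88
```

```bash
python3 -m crank '[[0,0,-0.176,0.99,-0.59,0,1],[0,0,-0.176,0.99,-0.59,0,1],[0,0,-0.176,0.99,-0.59,0,1],[0,0,-0.176,0.99,-0.59,0,1],[0,0,-0.176,0.99,-0.59,0.2,1],[0,0,-0.176,0.99,-0.59,0.42,1],[0,0,-0.176,0.99,-0.59,0.42,1],[0,0,-0.176,0.99,-0.59,0.42,1]]'
python3 - <<'E'
from h import *
rowto((.478,.231,.025),-4)
s=viewer.snapshot("scene")
u,v=proj(s,[.478,.231,.05])[0];print(u,v)
u,v=int(u),int(v);a=s['img'][v-60:v+60,u-70:u+70];cv2.imwrite("pics/c2.png",cv2.resize(a,None,fx=4,fy=4,interpolation=cv2.INTER_CUBIC)[:,:,::-1])
E
```

```text
time: 3.78
ee_pos: [0.4776, 0.2263, 0.124]
ee_rot: [[0.074, 0.997, -0.004], [0.997, -0.074, -0.002], [-0.002, -0.004, -1.0]]
wrist_force: [-1.3, 0.1, 0.5]
opening: 0.0855
t 3.77 row [-0.003, 0.001, -0.003] [0.016, 0.002, 0.33] now [0.4776 0.2263 0.124 ] F [-1.3  0.1  0.5] op 0.0855 yaw -4.24
205.713350473371 219.0181659172229
```

View pics/c2.png

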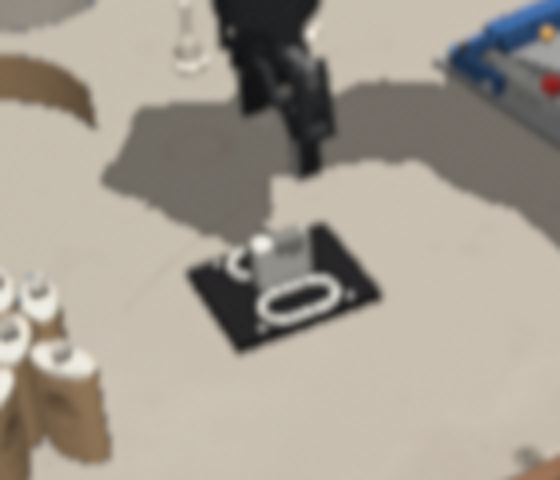

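The close view shows the block upright on the plate at about (283,255) in the crop, with the gripper above it and nothing in the way. Descending and closing.

```bash
python3 -m crank '[[0,0,0,0.01,0,0.12,1],[0,0,0,0.01,0,0.24,1],[0,0,0,0.01,0,0.325,1],[0,0,0,0.01,0,0.325,1],[0,0,0,0.01,0,0.325,-1],[0,0,0,0.01,0,0.325,-1],[0,0,0,0.01,0,0.325,-1],[0,0,0,0.01,0,0.325,-1]]' 40
python3 -m crank '[[0,0,0,0,0,0,-1],[0,0,0,0,0,0,-1],[0,0,0,0,0,0,-1]]' 60
python3 - <<'E'
from h import *
rowto((.478,.231,.15),-4)
E
```

```text
time: 4.82
ee_pos: [0.4792, 0.2305, 0.0295]
ee_rot: [[0.074, 0.997, 0.001], [0.997, -0.074, 0.0], [0.0, 0.001, -1.0]]
wrist_force: [-5.2, -4.0, 14.3]
opening: 0.0154
time: 5.2
ee_pos: [0.4792, 0.2305, 0.0295]
ee_rot: [[0.074, 0.997, 0.001], [0.997, -0.074, -0.0], [-0.0, 0.001, -1.0]]
wrist_force: [-2.1, -3.0, 12.4]
opening: 0.0148
t 5.2 row [0.0, 0.0, -0.003] [0.001, -0.004, -0.402] now [0.4792 0.2305 0.0295] F [-2.1 -3.  12.4] op 0.0148 yaw -4.24
```

```bash
python3 -m crank '[[0,0,0,0,0,-0.05,-1],[0,0,0,0,0,-0.1,-1],[0,0,0,0,0,-0.2,-1],[0,0,0,0,0,-0.4,-1],[0,0,0,0,0,-0.5,-1],[0,0,0,0,0,-0.5,-1]]' 80
python3 - <<'E'
from h import *
a=np.radians(5);c=np.array([.543,-.145])
L=c-.1*np.array([np.cos(a),np.sin(a)]);print(L)
rowto((*L,.17),5)
s=viewer.snapshot("scene")
u,v=proj(s,[.478,.231,.15])[0]
u,v=int(u),int(v);a=s['img'][v-60:v+60,u-70:u+70];cv2.imwrite("pics/c3.png",cv2.resize(a,None,fx=4,fy=4,interpolation=cv2.INTER_CUBIC)[:,:,::-1])
E
```

```text
time: 5.95
ee_pos: [0.4799, 0.231, 0.1817]
ee_rot: [[0.074, 0.997, 0.004], [0.997, -0.074, 0.001], [0.002, 0.004, -1.0]]
wrist_force: [-0.2, -0.5, -4.8]
opening: 0.0147
[ 0.44338053 -0.15371557]
t 5.95 row [0.003, -0.001, -0.103] [-1.288, -0.026, 0.037] now [0.4799 0.231  0.1817] F [-0.2 -0.5 -4.8] op 0.0147 yaw -4.26
```

View pics/c3.png

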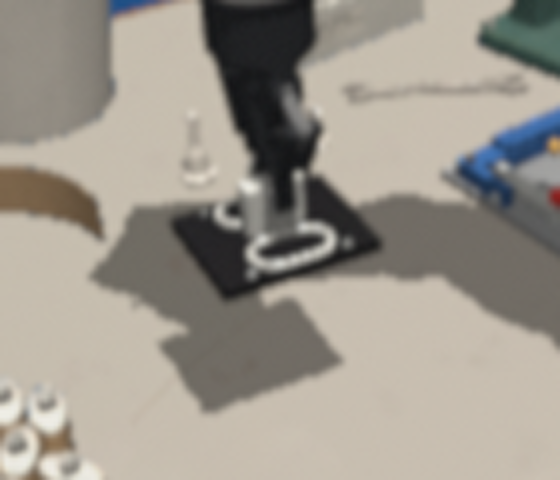

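The plate hangs level in the grip. Carrying it to the dock.

```bash
python3 -m crank '[[0,0,-0.05,-0.1,0,0,-1],[0,0,-0.1,-0.25,0,0,-1],[0,0,-0.103,-0.4,0,0,-1],[0,0,-0.103,-0.55,0,0,-1],[0,0,-0.103,-0.7,0,0,-1],[0,0,-0.103,-0.8,0,0,-1],[0,0,-0.103,-0.8,0,0,-1]]'
python3 - <<'E'
from h import *
rowto((.443,-.154,.12),5)
E
```

```text
time: 6.88
ee_pos: [0.4599, -0.0112, 0.1775]
ee_rot: [[-0.084, 0.996, -0.003], [0.996, 0.084, -0.0], [-0.0, -0.003, -1.0]]
wrist_force: [-0.9, 0.7, -3.4]
opening: 0.0145
t 6.88 row [-0.002, 0.0, -0.002] [-0.47, -0.096, 0.192] now [ 0.4599 -0.0112  0.1775] F [-0.9  0.7 -3.4] op 0.0145 yaw 4.82
```

```bash
python3 -m crank '[[0,0,0,-0.15,-0.03,0,-1],[0,0,0,-0.3,-0.06,0,-1],[0,0,0,-0.42,-0.09,0.05,-1],[0,0,0,-0.47,-0.096,0.13,-1],[0,0,0,-0.47,-0.096,0.19,-1],[0,0,0,-0.47,-0.096,0.19,-1],[0,0,0,-0.47,-0.096,0.19,-1]]'
python3 - <<'E'
from h import *
rowto((.443,-.154,.06),5)
s=viewer.snapshot("top")
for d in nets.silhouettes("plate_grip",s)[:2]:print(d['confidence'],d['mask'].sum(),rect(s,d['mask'],.103))
for d in nets.silhouettes("dock",s)[:2]:print(d['confidence'],d['mask'].sum(),rect(s,d['mask'],.01))
a=s['img'][140:265,260:380];cv2.imwrite("pics/c4.png",cv2.resize(a,None,fx=4.5,fy=4.5,interpolation=cv2.INTER_CUBIC)[:,:,::-1])
E
```

```text
time: 7.75
ee_pos: [0.445, -0.1511, 0.122]
ee_rot: [[-0.089, 0.996, -0.0], [0.996, 0.089, 0.0], [0.0, -0.0, -1.0]]
wrist_force: [-0.9, 0.3, -2.8]
opening: 0.0146
t 7.75 row [-0.0, -0.0, 0.001] [-0.009, -0.008, 0.207] now [ 0.445  -0.1511  0.122 ] F [-0.9  0.3 -2.8] op 0.0146 yaw 5.09
0.57 526 [array([ 439.2, -107.9]), array([104.9,  49.2]), np.float64(11.4)]
```

View pics/c4.png

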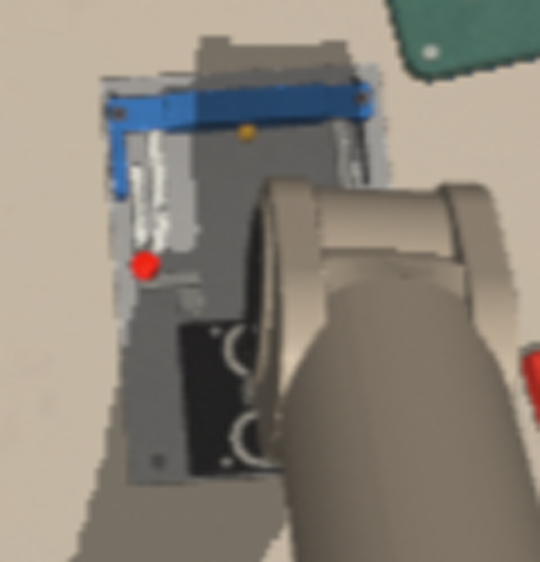

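The plate's left half is visible above the dock: its left edge runs from crop (180,325) to (190,475), its front edge is at row 323, and the catch nose is at (190,290). I'll use this edge to get the plate's lateral and yaw offset relative to the dock.

```bash
python3 - <<'E'
from h import *
s=viewer.snapshot("top")
f=lambda x,y:(260+x/4.5-.39,140+y/4.5-.39)
zp=.122-.0295+.012
P=onplane(s,[f(180,325),f(191,475),f(240,322)],zp)
D=onplane(s,[f(103,80),f(129,484),f(385,68)],.01)
a=np.radians(5);R=np.array([[np.cos(a),np.sin(a)],[-np.sin(a),np.cos(a)]])
c=np.array([.543,-.145])
print('plate corner FL,RL in dock frame',np.round(1000*(P[:,:2]-c)@R.T,1).tolist())
print('dock FL,RL,FR',np.round(1000*(D[:,:2]-c)@R.T,1).tolist())
print('TCP',np.round(1000*(np.array(get_obs()['ee_pos'])[:2]-c)@R.T,1))
# guides + catch + plunger
Q=onplane(s,[f(145,265),f(247,132)],.03);print('knob(z.052),plunger',np.round(1000*(onplane(s,[f(145,262)],.045)[:,:2]-c)@R.T,1),np.round(1000*(Q[1:,:2]-c)@R.T,1))
E
```

```text
plate corner FL,RL in dock frame [[-51.7, 63.0], [-149.7, 63.6], [-52.1, 23.7]]
dock FL,RL,FR [[143.7, 95.5], [-144.6, 98.2], [139.8, -106.1]]
TCP [-98.1   1.9]
knob(z.052),plunger [[ 3.  78.2]] [[94.  -1.2]]
```

```bash
python3 - <<'E'
from h import *
s=viewer.snapshot("top")
f=lambda x,y:(165+x/4-.375,140+y/4-.375)
a=np.radians(5);R=np.array([[np.cos(a),np.sin(a)],[-np.sin(a),np.cos(a)]]);c=np.array([.543,-.145])
def g(n,pts,z): print(n,np.round(1000*(onplane(s,[f(*p) for p in pts],z)[:,:2]-c)@R.T,1).tolist())
g('L edge',[(472,72),(494,430)],.01);g('R edge',[(716,58),(752,415)],.01)
g('guide in L',[(524,120),(529,200)],.02);g('guide in R',[(677,110),(684,170)],.02)
g('plunger',[(599,118)],.025);g('knob',[(509,236)],.045)
im=cv2.imread('pics/top1.png')
a=cv2.resize(im[150:205,280:350],None,fx=10,fy=10,interpolation=cv2.INTER_CUBIC);cv2.imwrite("pics/c5.png",a)
E
```

```text
L edge [[142.9, 95.2], [-144.5, 98.7]]
R edge [[142.1, -101.4], [-145.4, -101.4]]
guide in L [[98.1, 57.4], [33.1, 58.5]]
guide in R [[98.6, -64.4], [49.5, -65.4]]
plunger [[94.7, -1.4]]
knob [[0.5, 78.2]]
```

View pics/c5.png

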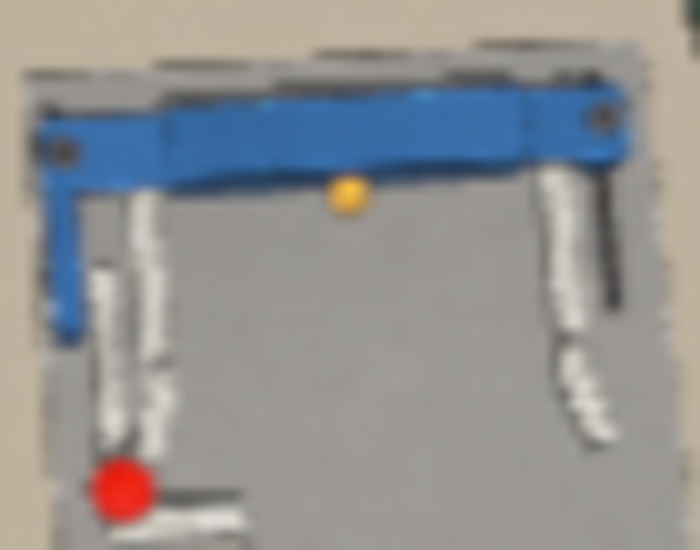

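Guides, dock edges, plunger and knob all put the dock's middle line about 2.5 mm right of my first estimate, and the plate's centre 5.8 mm left of it. Correcting and lowering.

```bash
python3 -m crank '[[0,0,0.002,-0.019,0,0.08,-1],[0,0,0.002,-0.019,0,0.15,-1],[0,0,0.002,-0.019,0,0.2,-1],[0,0,0.002,-0.019,0,0.23,-1],[0,0,0.002,-0.019,0,0.25,-1],[0,0,0.002,-0.019,0,0.26,-1],[0,0,0.002,-0.019,0,0.265,-1],[0,0,0.002,-0.019,0,0.27,-1]]'
python3 - <<'E'
from h import *
rowto((.443,-.156,.0395),4.8)
E
```

```text
time: 9.0
ee_pos: [0.4455, -0.1576, 0.041]
ee_rot: [[-0.084, 0.996, 0.0], [0.996, 0.084, -0.0], [-0.0, 0.0, -1.0]]
wrist_force: [-0.0, -0.1, -4.6]
opening: 0.0145
t 9.0 row [0.0, 0.0, 0.0] [0.006, -0.008, 0.005] now [ 0.4455 -0.1576  0.041 ] F [-0.  -0.1 -4.6] op 0.0145 yaw 4.84
```

```bash
python3 -m crank '[[0,0,0,0,0,0.004,-1],[0,0,0,0,0,0.007,-1],[0,0,0,0,0,0.007,-1],[0,0,0,0,0,0.007,-1]]'
```

```text
time: 9.5
ee_pos: [0.4454, -0.1575, 0.0396]
ee_rot: [[-0.084, 0.996, 0.0], [0.996, 0.084, -0.001], [-0.001, 0.0, -1.0]]
wrist_force: [-6.8, 3.0, 21.0]
opening: 0.0147
```

```bash
python3 -m crank '[[0,0,0,0,0,-0.0015,-1],[0,0,0,0,0,-0.0015,-1]]'; python3 - <<'E'
from h import *
a=np.radians(4.8)
def dk():
    o=get_obs();R=np.array([[np.cos(a),np.sin(a)],[-np.sin(a),np.cos(a)]]);print('dock xy mm',np.round(1000*R@(np.array(o['ee_pos'])[:2]-[.5432,-.1475]),2),'F dock',np.round(R@np.array(o['wrist_force'])[:2],1),np.round(o['wrist_force'][2],1),np.round(o['ee_pos'][2],4))
s=viewer.snapshot("scene")
dk()
K=np.array([.543,-.1475,0])
u,v=proj(s,[.5,-.15,.03])[0].astype(int);A=s['img'][max(v-75,0):v+75,u-95:u+95];print(u,v)
cv2.imwrite("pics/c6.png",cv2.resize(A,None,fx=4,fy=4,interpolation=cv2.INTER_CUBIC)[:,:,::-1])
E
cat >> h.py <<'E'
def dk():
    a=np.radians(4.8);o=get_obs();R=np.array([[np.cos(a),np.sin(a)],[-np.sin(a),np.cos(a)]]);print('t',round(o['time'],2),'dock xy mm',np.round(1000*R@(np.array(o['ee_pos'])[:2]-[.5432,-.1475]),2),'F dock',np.round(R@np.array(o['wrist_force'])[:2],1),np.round(o['wrist_force'][2],1),np.round(o['ee_pos'][2],4),'Tz',np.round(o['torque'],2))
E
```

```text
time: 9.75
ee_pos: [0.4454, -0.1576, 0.0396]
ee_rot: [[-0.084, 0.996, 0.0], [0.996, 0.084, -0.0], [-0.0, 0.0, -1.0]]
wrist_force: [-4.6, 1.4, 11.1]
opening: 0.0144
dock xy mm [-98.32  -1.81] F dock [-5.4  1.6] 11.2 0.0396
298 180
```

View pics/c6.png

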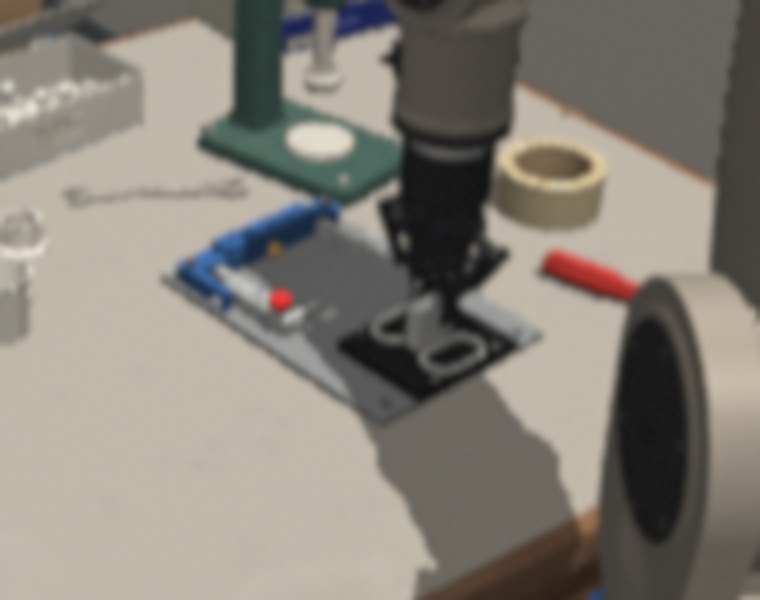

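The plate lies flat and straight on the near end. The catch is down, with its knob at (281,299) in the crop. I'll ease the downward force and push.

```bash
python3 -m crank '[[0,0,0,0,0,-0.0013,-1],[0,0,0,0,0.01,-0.0013,-1],[0,0,0,0,0.025,-0.0013,-1],[0,0,0,0,0.04,-0.0013,-1],[0,0,0,0,0.055,-0.0013,-1],[0,0,0,0,0.07,-0.0013,-1],[0,0,0,0,0.085,-0.0013,-1],[0,0,0,0,0.1,-0.0013,-1]]' 100
python3 -c "
from h import *
dk()"
```

```text
time: 10.8
ee_pos: [0.4727, -0.1555, 0.0395]
ee_rot: [[-0.084, 0.996, -0.005], [0.996, 0.084, -0.001], [-0.0, -0.005, -1.0]]
wrist_force: [-35.3, -1.8, 45.4]
opening: 0.0142
t 10.8 dock xy mm [-70.9   -2.05] F dock [-35.4   1.1] 45.4 0.0395 Tz [-0.33  7.75  0.21]
```

```bash
python3 -m crank '[[0,0,0,0,0,-0.003,-1],[0,0,0,0,0,-0.005,-1],[0,0,0,0,0,-0.005,-1]]' 100
python3 -c "
from h import *
dk();s=viewer.snapshot('top');d=nets.look_for('catch',s);print([(np.round(x['at'],3),x['confidence']) for x in d])"
```

```text
time: 11.18
ee_pos: [0.4749, -0.1549, 0.0407]
ee_rot: [[-0.084, 0.996, -0.001], [0.996, 0.084, 0.0], [0.0, -0.001, -1.0]]
wrist_force: [-4.4, -1.4, -4.9]
opening: 0.0139
t 11.18 dock xy mm [-68.72  -1.65] F dock [-4.5 -1.1] -4.9 0.0407 Tz [-0.32  1.13  0.2 ]
[(array([ 0.536, -0.072,  0.033]), 0.71)]
```

```bash
python3 -m crank '[[0,0,0,0,0.005,0.001,-1],[0,0,0,0,0.015,0.001,-1],[0,0,0,0,0.025,0.001,-1],[0,0,0,0,0.033,0.001,-1]]' 100
python3 -c "
from h import *
dk()"
```

```text
time: 11.78
ee_pos: [0.4856, -0.154, 0.0408]
ee_rot: [[-0.084, 0.996, 0.001], [0.996, 0.084, 0.0], [0.0, 0.001, -1.0]]
wrist_force: [-1.6, 0.1, -5.5]
opening: 0.0143
t 11.78 dock xy mm [-57.91  -1.7 ] F dock [-1.6  0.3] -5.5 0.0408 Tz [-0.14  0.37  0.11]
```

```bash
python3 -m crank '[[0,0,0,0,0.008,0.002,-1],[0,0,0,0,0.016,0.002,-1],[0,0,0,0,0.024,0.002,-1],[0,0,0,0,0.032,0.002,-1],[0,0,0,0,0.04,0.002,-1]]' 100
python3 -c "
from h import *
dk();s=viewer.snapshot('top');d=nets.look_for('catch',s);print([(np.round(x['at'],3),x['confidence']) for x in d])"
```

```text
time: 12.4
ee_pos: [0.4972, -0.1531, 0.0402]
ee_rot: [[-0.084, 0.996, 0.0], [0.996, 0.084, 0.0], [0.0, 0.0, -1.0]]
wrist_force: [-1.0, 0.5, -4.5]
opening: 0.0142
t 12.4 dock xy mm [-46.26  -1.7 ] F dock [-0.9  0.6] -4.5 0.0402 Tz [-0.16  0.33  0.06]
[(array([ 0.539, -0.068,  0.041]), 0.48)]
```

```bash
python3 - <<'E'
from h import *
s=viewer.snapshot("scene")
u,v=proj(s,[.55,-.1,.03])[0].astype(int)
A=s['img'][v-45:v+45,u-60:u+60]
cv2.imwrite("pics/c7.png",cv2.resize(A,None,fx=6,fy=6,interpolation=cv2.INTER_CUBIC)[:,:,::-1])
def knob(img):
    i=img.astype(int);m=(i[:,:,0]>150)&(i[:,:,1]<70)&(i[:,:,2]<70);m[:100]=0;m[:,:220]=0;m[:,320:]=0;m[:140]=0;m[200:]=0
    y,x=np.nonzero(m);return x.mean().round(2),y.mean().round(2),m.sum()
print(knob(s['img']),knob(cv2.imread('pics/scene1.png')[:,:,::-1]))
E
```

```text
(np.float64(272.14), np.float64(176.93), np.int64(14)) (np.float64(272.5), np.float64(180.2), np.int64(10))
```

View pics/c7.png

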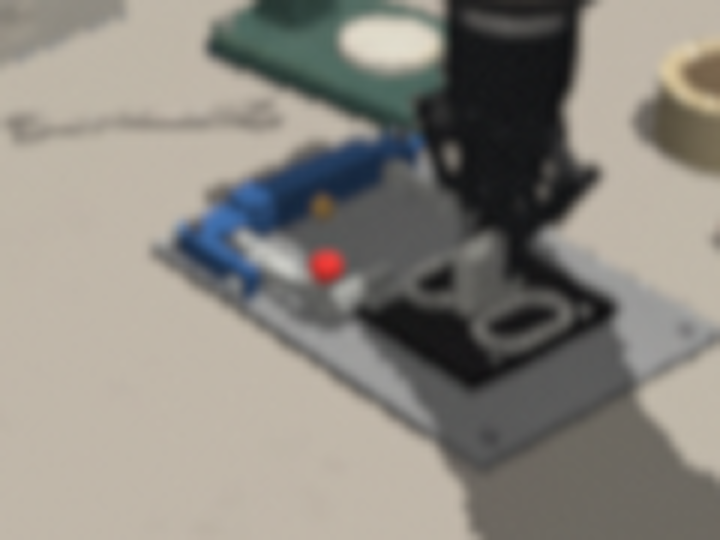

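The catch now rides on the plate: the knob is 3.3 px higher, at row 176.9 against 180.2 when down. On into the guides.

```bash
cat >> h.py <<'E'
def knob():
    i=viewer.snapshot("scene")['img'].astype(int);m=(i[:,:,0]>150)&(i[:,:,1]<70)&(i[:,:,2]<70);m[:,:220]=0;m[:,320:]=0;m[:140]=0;m[200:]=0
    y,x=np.nonzero(m);print('knob',x.mean().round(2),y.mean().round(2),m.sum())
E
python3 -m crank '[[0,0,0,0,0.01,0,-1],[0,0,0,0,0.02,0,-1],[0,0,0,0,0.03,0,-1],[0,0,0,0,0.04,0,-1],[0,0,0,0,0.05,0,-1],[0,0,0,0,0.06,0,-1]]' 100
python3 -c "
from h import *
dk();knob()"
```

```text
time: 13.3
ee_pos: [0.5152, -0.1516, 0.0402]
ee_rot: [[-0.084, 0.996, 0.0], [0.996, 0.084, 0.0], [0.0, 0.0, -1.0]]
wrist_force: [-0.7, -0.3, -4.6]
opening: 0.014
t 13.3 dock xy mm [-28.29  -1.69] F dock [-0.8 -0.3] -4.6 0.0402 Tz [-0.16  0.31  0.05]
knob 272.0 177.0 13
```

```bash
python3 -m crank '[[0,0,0,0,0.008,0,-1],[0,0,0,0,0.016,0,-1],[0,0,0,0,0.024,0,-1],[0,0,0,0,0.032,0,-1],[0,0,0,0,0.04,0,-1],[0,0,0,0,0.048,0,-1]]' 100
python3 -c "
from h import *
dk();knob()"
```

```text
time: 14.1
ee_pos: [0.5294, -0.1504, 0.0402]
ee_rot: [[-0.084, 0.996, -0.0], [0.996, 0.084, 0.0], [0.0, -0.0, -1.0]]
wrist_force: [-1.3, -0.1, -4.6]
opening: 0.0138
t 14.1 dock xy mm [-13.96  -1.69] F dock [-1.3  0.1] -4.6 0.0402 Tz [-0.11  0.25  0.02]
knob 271.87 177.2 15
```

```bash
python3 -m crank '[[0,0,0,0,0.008,0,-1],[0,0,0,0,0.016,0,-1],[0,0,0,0,0.024,0,-1],[0,0,0,0,0.032,0,-1],[0,0,0,0,0.04,0,-1],[0,0,0,0,0.048,0,-1]]' 100
python3 -c "
from h import *
dk()"
```

```text
time: 14.9
ee_pos: [0.5438, -0.1492, 0.0402]
ee_rot: [[-0.084, 0.996, 0.0], [0.996, 0.084, 0.0], [0.0, 0.0, -1.0]]
wrist_force: [-1.0, 0.1, -5.4]
opening: 0.0141
t 14.9 dock xy mm [ 0.46 -1.7 ] F dock [-1.   0.2] -5.4 0.0402 Tz [-0.1   0.31  0.08]
```

```bash
python3 -m crank '[[0,0,0,0,0.008,0,-1],[0,0,0,0,0.016,0,-1],[0,0,0,0,0.024,0,-1],[0,0,0,0,0.032,0,-1],[0,0,0,0,0.04,0,-1],[0,0,0,0,0.048,0,-1]]' 100
python3 -c "
from h import *
dk()"
```

```text
time: 15.65
ee_pos: [0.5581, -0.1479, 0.0402]
ee_rot: [[-0.084, 0.996, 0.0], [0.996, 0.084, 0.0], [0.0, 0.0, -1.0]]
wrist_force: [-0.6, 0.2, -5.3]
opening: 0.0143
t 15.65 dock xy mm [14.86 -1.67] F dock [-0.6  0.2] -5.3 0.0402 Tz [-0.14  0.2  -0.01]
```

```bash
python3 -m crank '[[0,0,0,0,0.008,0,-1],[0,0,0,0,0.016,0,-1],[0,0,0,0,0.024,0,-1],[0,0,0,0,0.032,0,-1],[0,0,0,0,0.04,0,-1],[0,0,0,0,0.048,0,-1],[0,0,0,0,0.056,0,-1]]' 100
python3 -c "
from h import *
dk()"
```

```text
time: 16.52
ee_pos: [0.5749, -0.1465, 0.0402]
ee_rot: [[-0.084, 0.996, -0.0], [0.996, 0.084, 0.0], [0.0, 0.0, -1.0]]
wrist_force: [-1.0, 0.2, -4.8]
opening: 0.0145
t 16.52 dock xy mm [31.64 -1.66] F dock [-1.   0.3] -4.8 0.0402 Tz [-0.1   0.19  0.1 ]
```

```bash
for i in 1 2 3; do python3 -m crank '[[0,0,0,0,0.004,0,-1],[0,0,0,0,0.0067,0,-1],[0,0,0,0,0.0067,0,-1]]' 100 >/dev/null
python3 -c "
from h import *
dk()"; done
```

```text
t 16.9 dock xy mm [33.55 -1.64] F dock [-0.3 -0.6] -4.1 0.0402 Tz [-0.07  0.07 -0.02]
t 17.27 dock xy mm [35.63 -1.66] F dock [-0.8 -0.3] -4.7 0.0402 Tz [-0.14  0.08  0.03]
t 17.65 dock xy mm [37.63 -1.63] F dock [-0.8  0.1] -6.1 0.0402 Tz [-0.08  0.02  0.06]
```

```bash
python3 -m crank '[[0,0,0,0,0.004,0,-1],[0,0,0,0,0.0067,0,-1],[0,0,0,0,0.0067,0,-1]]' 100 >/dev/null
python3 -c "
from h import *
dk()"
```

```text
t 18.02 dock xy mm [39.67 -1.63] F dock [-0.6 -0.1] -6.0 0.0402 Tz [-0.12  0.06  0.03]
```

```bash
python3 -m crank '[[0,0,0,0,0.004,0,-1],[0,0,0,0,0.0067,0,-1],[0,0,0,0,0.0067,0,-1]]' 100 >/dev/null
python3 -c "
from h import *
dk()"
```

```text
t 18.4 dock xy mm [41.67 -1.65] F dock [-0.4 -0.4] -4.2 0.0402 Tz [-0.13  0.02 -0.01]
```

```bash
python3 -m crank '[[0,0,0,0,0.004,0,-1],[0,0,0,0,0.0067,0,-1],[0,0,0,0,0.0067,0,-1]]' 100 >/dev/null
python3 -c "
from h import *
dk();knob()"
```

```text
t 18.77 dock xy mm [43.31 -1.64] F dock [-3.6  0.2] -3.3 0.0401 Tz [-0.12  0.71  0.05]
knob 271.95 176.9 20
```

Plunger felt at TCP x ≈ 43 (3.6 N). The drop is expected near 48.

```bash
python3 -m crank '[[0,0,0,0,0.004,0,-1],[0,0,0,0,0.0067,0,-1],[0,0,0,0,0.0067,0,-1]]' 100 >/dev/null
python3 -c "
from h import *
dk()"
```

```text
t 19.2 dock xy mm [45.26 -1.65] F dock [-4.6  0.4] -3.0 0.0401 Tz [-0.09  1.09  0.06]
```

```bash
python3 -m crank '[[0,0,0,0,0.004,0,-1],[0,0,0,0,0.0067,0,-1],[0,0,0,0,0.0067,0,-1]]' 100 >/dev/null
python3 -c "
from h import *
dk();knob()"
```

```text
t 19.57 dock xy mm [46.97 -1.67] F dock [-7.6  0.8] -0.6 0.04 Tz [-0.14  1.45  0.09]
knob 271.95 176.9 20
```

```bash
python3 -m crank '[[0,0,0,0,0.003,0,-1],[0,0,0,0,0.005,0,-1],[0,0,0,0,0.005,0,-1]]' 100 >/dev/null
python3 -c "
from h import *
dk();knob()"
```

```text
t 20.0 dock xy mm [48.37 -1.66] F dock [-8.5 -0.2] 0.7 0.0401 Tz [-0.1   1.83  0.04]
knob 272.78 179.5 18
```

```bash
python3 -m crank '[[0,0,0,0,0.002,0,-1],[0,0,0,0,0.0033,0,-1],[0,0,0,0,0.0033,0,-1]]' 100 >/dev/null
python3 -c "
from h import *
dk();knob()"
```

```text
t 20.43 dock xy mm [49.19 -1.69] F dock [-8.1  1.5] 1.0 0.0401 Tz [-0.09  1.98  0.06]
knob 272.78 179.5 18
```

The catch has dropped: knob row 176.9 → 179.5. Backing off against it, then releasing with a small opening.

```bash
python3 -m crank '[[0,0,0,0,-0.003,0.001,-1],[0,0,0,0,-0.004,0.001,-1],[0,0,0,0,-0.004,0.001,-1]]' 100
python3 -c "
from h import *
dk();knob()"
python3 -m crank '[[0,0,0,0,0,0,-0.5],[0,0,0,0,0,0,-0.35],[0,0,0,0,0,0,-0.35],[0,0,0,0,0,0,-0.35]]' 20
python3 -c "
from h import *
dk();knob()"
```

```text
time: 20.85
ee_pos: [0.5914, -0.1452, 0.0399]
ee_rot: [[-0.084, 0.996, -0.001], [0.996, 0.084, -0.0], [-0.0, -0.001, -1.0]]
wrist_force: [-8.3, -0.4, 1.6]
opening: 0.014
t 20.85 dock xy mm [48.19 -1.72] F dock [-8.3  0.3] 1.6 0.0399 Tz [-0.1   1.72  0.06]
knob 272.78 179.5 18
time: 21.4
ee_pos: [0.5923, -0.145, 0.04]
ee_rot: [[-0.084, 0.996, 0.0], [0.996, 0.084, 0.0], [-0.0, 0.0, -1.0]]
wrist_force: [0.1, 0.2, 0.2]
opening: 0.0276
t 21.4 dock xy mm [49.12 -1.66] F dock [0.1 0.2] 0.2 0.04 Tz [-0.01  0.06  0.02]
knob 272.78 179.5 18
```

```bash
python3 -m crank '[[0,0,0,0,0,-0.04,-0.35],[0,0,0,0,0,-0.12,-0.35],[0,0,0,0,0,-0.25,-0.35],[0,0,0,0,0,-0.4,-0.35],[0,0,0,0,0,-0.5,-0.35],[0,0,0,0,0,-0.5,-0.35]]'
python3 - <<'E'
from h import *
dk();knob()
s=viewer.snapshot("scene")
u,v=proj(s,[.56,-.13,.03])[0].astype(int)
A=s['img'][v-45:v+45,u-60:u+60]
cv2.imwrite("pics/c8.png",cv2.resize(A,None,fx=6,fy=6,interpolation=cv2.INTER_CUBIC)[:,:,::-1])
E
```

```text
time: 22.2
ee_pos: [0.5934, -0.1452, 0.1933]
ee_rot: [[-0.084, 0.996, 0.005], [0.996, 0.084, -0.001], [-0.002, 0.005, -1.0]]
wrist_force: [0.1, 0.0, -1.0]
opening: 0.0276
t 22.2 dock xy mm [50.18 -1.91] F dock [0.1 0. ] -1.0 0.1933 Tz [-0.01  0.02  0.06]
knob 272.5 179.5 16
```

View pics/c8.png

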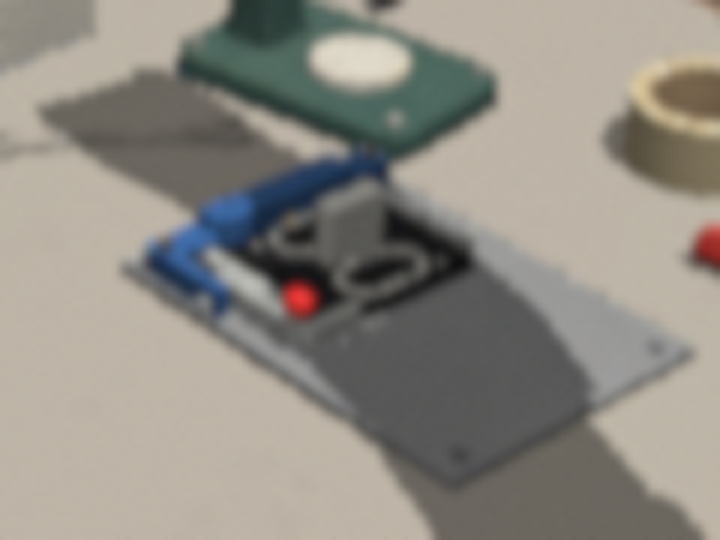

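The view shows the plate home, with the catch arm across its rear edge and the knob low at (302,299). One more exact comparison of the knob height with the start picture.

```bash
python3 - <<'E'
from h import *
def k(i):
    i=i.astype(float);w=np.clip(i[:,:,0]-np.maximum(i[:,:,1],i[:,:,2])-50,0,None)[170:192,262:284]
    y,x=np.mgrid[170:192,262:284];return (w*x).sum()/w.sum(),(w*y).sum()/w.sum(),w.sum()
print(k(cv2.imread('pics/scene1.png')[:,:,::-1]),k(viewer.snapshot('scene')['img']))
s=viewer.snapshot("scene");print(proj(s,[[.536,-.068,.045],[.536,-.068,.057]]))
E
```

```text
(np.float64(272.68638239339754), np.float64(179.52751031636865), np.float64(1454.0)) (np.float64(272.6011745862253), np.float64(179.32140950347036), np.float64(1873.0))
[[273.8296731  180.07243253]
 [273.92082846 177.16112566]]
```

The knob is within 0.2 px (about 1 mm) of its start height, so the catch is fully down. Handing in.

```bash
python3 -c "
from bench import workorder;print(workorder.sign_off())"
```

```text
the job is handed in; nothing more can be done
None
```

I laid the plate flat and straight on the dock's near end and pushed it in until its front edge lifted the catch. I met the plunger at about TCP x = 43 mm, saw the catch drop at about 48 mm, then backed off, opened the fingers and lifted clear. I signed off at about 22 s of the 72 s allowed; sign-off gave no verdict.

**Last checks:**
- **Catch:** the knob is back within 0.2 px (about 1 mm) of its starting height, and the picture shows the catch arm across the plate's rear edge.
- **Release:** wrist force was about 0 N right after opening, so the robot was touching nothing before it lifted away.
- **Centring:** there was no sideways force in the guides, and the plate was about 0.3 mm off the middle line by my measurement.
- **Not measured:** the force with which the catch holds the plate. The plunger pushed back about 8 N just before release. I also didn't re-measure the bystanders after the work.

**What went less well:**
- **Too much force early in the push:** the plate jammed briefly against the bed. The wrist read 35 N along the push and 45 N downward. I put that down mostly to bed friction, leaving an estimated 5–8 N on the catch, but I couldn't measure the catch force itself.
- **Plate slightly raised:** to free it I lifted it, and for most of the push it was carried about 0.5–1 mm above the bed rather than resting on it. That is within the height limit for riding under the catch.

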